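# Stop one incubator place and hold its tube aslant

## Task

The sample in the tall tube of the four-place tube incubator is ready to be looked at. End its run: press the key straight in front of the tall tube's well and after that the wide stop key, each fully down, one at a time and no other key; then draw the tall tube straight up out of its well and hold it aslant for inspection, cap end up and leaning about 45 degrees, with its foot at least 15 cm above the bench. Leave the short tubes in their wells and everything else where it stands, and finish while holding the tube still in the gripper.

Things in the scene. Friction and masses are not known exactly. Their poses are not given: they have to be found in the camera images.
- incubator: Off-white four-place tube incubator, fixed, 236 mm wide. Origin: on the bench under it; x from front to back, y to the left seen from the front. x=-115 to -12 mm: sloping key panel (32 mm high in front, 52 mm at the rear). x=-12 to 92 mm: rear body with an aluminium block (top at 85 mm) with four upright wells in a row along y, 50 mm apart.
- tall_tube: The tall tube: screw-cap tube 115 mm long, 16 mm in diameter, its cap 21 mm in diameter over the top 15 mm. Stands upright in one of the wells, foot on the well floor 35 mm above the bench, top at 150 mm. Origin: centre of its foot; z along the tube to the cap. 20 to 45 g.
- short_tube_a: One of three short tubes, 75 mm long (same diameters and cap as the tall tube), standing in the other wells, top 110 mm above the bench. Origin: centre of its foot; z towards the cap. Leave it in its well.
- short_tube_b: One of three short tubes, 75 mm long (same diameters and cap as the tall tube), standing in the other wells, top 110 mm above the bench. Origin: centre of its foot; z towards the cap. Leave it in its well.
- short_tube_c: One of three short tubes, 75 mm long (same diameters and cap as the tall tube), standing in the other wells, top 110 mm above the bench. Origin: centre of its foot; z towards the cap. Leave it in its well.
- well_1 (a point): Centre of the mouth of well 1 (first from the left seen from the front), at the block's top, 85 mm above the bench: a bore 18 mm wide and 50 mm deep. In the incubator's frame at x=39 mm, y=75 mm.
- well_2 (a point): Centre of the mouth of well 2 (second from the left seen from the front), at the block's top, 85 mm above the bench: a bore 18 mm wide and 50 mm deep. In the incubator's frame at x=39 mm, y=25 mm.
- well_3 (a point): Centre of the mouth of well 3 (third from the left seen from the front), at the block's top, 85 mm above the bench: a bore 18 mm wide and 50 mm deep. In the incubator's frame at x=39 mm, y=-25 mm.
- well_4 (a point): Centre of the mouth of well 4 (fourth from the left seen from the front), at the block's top, 85 mm above the bench: a bore 18 mm wide and 50 mm deep. In the incubator's frame at x=39 mm, y=-75 mm.
- key_1 (a joint): Travel of key 1, which belongs to well 1 and lies straight in front of it: 0 up, 0.004 m fully down. It counts as pressed from 0.003 m. Springs back.
- key_2 (a joint): Travel of key 2, which belongs to well 2 and lies straight in front of it: 0 up, 0.004 m fully down. It counts as pressed from 0.003 m. Springs back.
- key_3 (a joint): Travel of key 3, which belongs to well 3 and lies straight in front of it: 0 up, 0.004 m fully down. It counts as pressed from 0.003 m. Springs back.
- key_4 (a joint): Travel of key 4, which belongs to well 4 and lies straight in front of it: 0 up, 0.004 m fully down. It counts as pressed from 0.003 m. Springs back.
- key_stop (a joint): Travel of the wide stop key at the front of the panel: 0 up, 0.004 m fully down. It counts as pressed from 0.003 m. Springs back.
- key_1_top (a point): Middle of the top of key 1: grey, 18 mm (along the incubator's x) by 22 mm, 8 mm proud of the panel, about 50 mm above the bench, 99 mm in front of well 1. It slides at right angles to the panel (11 degrees off vertical; a straight downward push works); 1.4 N starts it, 4.2 N holds it fully down.
- key_2_top (a point): Middle of the top of key 2: grey, 18 mm (along the incubator's x) by 22 mm, 8 mm proud of the panel, about 50 mm above the bench, 99 mm in front of well 2. It slides at right angles to the panel (11 degrees off vertical; a straight downward push works); 1.4 N starts it, 4.2 N holds it fully down.
- key_3_top (a point): Middle of the top of key 3: grey, 18 mm (along the incubator's x) by 22 mm, 8 mm proud of the panel, about 50 mm above the bench, 99 mm in front of well 3. It slides at right angles to the panel (11 degrees off vertical; a straight downward push works); 1.4 N starts it, 4.2 N holds it fully down.
- key_4_top (a point): Middle of the top of key 4: grey, 18 mm (along the incubator's x) by 22 mm, 8 mm proud of the panel, about 50 mm above the bench, 99 mm in front of well 4. It slides at right angles to the panel (11 degrees off vertical; a straight downward push works); 1.4 N starts it, 4.2 N holds it fully down.
- key_stop_top (a point): Middle of the top of the stop key: the wide grey key, 16 mm (along the incubator's x) by 50 mm, alone in the middle of the panel's front, about 44 mm above the bench, 35 mm in front of the row of four keys. Same spring as the others.
- beaker: Bystander: clear beaker, 70 mm wide, 92 mm tall, right of the incubator. Origin: under its centre.
- foam_stand: Bystander: white foam tube stand, 102x92x58 mm, empty, right of the incubator. Origin: under its centre.
- buffer: Bystander: bottle with a screw cap, 60 mm wide, 125 mm tall, left of the incubator. Origin: under its centre.
- slides: Bystander: slide box lying on the bench, 35x85x36 mm, left of the incubator. Origin: under its centre.

How it is judged (in metres and radians):
On the way, in this order (a step that is already met when the one before it is completed fails the run):
1. the key of the well in which the tall tube stands is pressed fully down, the tube still in its well (z of tall_tube in the frame of incubator below 0.045 m and ((horizontal distance between tall_tube and well_1 below 0.015 m and value of joint key_1 above 0.003 m) or (horizontal distance between tall_tube and well_2 below 0.015 m and value of joint key_2 above 0.003 m) or (horizontal distance between tall_tube and well_3 below 0.015 m and value of joint key_3 above 0.003 m) or (horizontal distance between tall_tube and well_4 below 0.015 m and value of joint key_4 above 0.003 m))), for 0.05 s.
2. that key is up again and the stop key is pressed fully down, the tall tube still in its well (z of tall_tube in the frame of incubator below 0.045 m and value of joint key_stop above 0.003 m and value of joint each of key_1, key_2, key_3, key_4 below 0.001 m), for 0.05 s.
3. the tall tube is drawn up out of its well, still upright, held by the fingers (z of tall_tube in the frame of incubator above 0.09 m and angle between tall_tube's own z axis and vertical below 0.35 rad and contact force between the fingers and tall_tube above 1 N), for 0.1 s.
At the end, for the whole second after the job is handed in: Gripper holds the tall tube still (under 3 cm/s), foot over 14 cm above the bench, 30 to 60 degrees off upright, cap end up, nothing else carrying it; all keys up; short tubes in their wells (moved under 12 mm); beaker, foam stand, bottle and slide box moved under 3 cm (height (world z) of tall_tube above 0.14 m and angle between tall_tube's own z axis and vertical between 0.52 and 1.05 rad and contact force between the fingers and tall_tube above 2 N and contact force between tall_tube and incubator below 0.05 N and contact force between tall_tube and short_tube_a below 0.05 N and contact force between tall_tube and short_tube_b below 0.05 N and contact force between tall_tube and short_tube_c below 0.05 N and contact force between tall_tube and beaker below 0.05 N and contact force between tall_tube and foam_stand below 0.05 N and contact force between tall_tube and buffer below 0.05 N and contact force between tall_tube and slides below 0.05 N and linear speed of tall_tube below 0.03 m/s and angular speed of tall_tube below 0.3 rad/s and value of joint each of key_1, key_2, key_3, key_4, key_stop below 0.001 m and distance of each of short_tube_a, short_tube_b, short_tube_c from where it was at the start of the episode below 0.012 m and angle between each of short_tube_a, short_tube_b, short_tube_c's own z axis and vertical below 0.15 rad and distance of each of beaker, foam_stand, buffer, slides from where it was at the start of the episode below 0.03 m); the arm keeps its last pose, push and grip.
It fails at once if the key of a well in which the tall tube does not stand is pressed ((horizontal distance between tall_tube and well_1 above 0.03 m and value of joint key_1 above 0.002 m) or (horizontal distance between tall_tube and well_2 above 0.03 m and value of joint key_2 above 0.002 m) or (horizontal distance between tall_tube and well_3 above 0.03 m and value of joint key_3 above 0.002 m) or (horizontal distance between tall_tube and well_4 above 0.03 m and value of joint key_4 above 0.002 m)).
It fails at once if two keys are pressed at the same time (value of joint each of key_1, key_stop above 0.0015 m or value of joint each of key_2, key_stop above 0.0015 m or value of joint each of key_3, key_stop above 0.0015 m or value of joint each of key_4, key_stop above 0.0015 m).
It fails at once if a short tube is lifted or pulled out of its well (distance of any of short_tube_a, short_tube_b, short_tube_c from where it was at the start of the episode above 0.02 m).
It fails at once if a bystander (beaker, foam stand, bottle, slide box) is pushed away or knocked over (distance of any of beaker, foam_stand, buffer, slides from where it was at the start of the episode above 0.03 m or angle between any of beaker, foam_stand, buffer, slides's own z axis and vertical above 0.5 rad).
It also fails if it takes over 48 s, if anything falls off the work surface, if the arm or the gripper's body presses on something with over 40 N, if the wrist force passes 120 N, or if a joint passes its speed limit or range.

## Robot

A 7-joint arm with a two-finger parallel gripper is mounted at the origin on a cart in front of the work surface, level with it; the furniture and walls round the work are solid. World frame = base frame: x ahead of the robot, y to its left, z up, the work surface at z = 0. Lengths are in m, angles in degrees, forces in N, time in s.
With the tool pointing down it reaches from about 0.4 to 0.85 m from the base axis. Payload 6.9 kg.
Tool frame: the origin (TCP) lies at the very end of the fingers, on their centre line; the grasp point (between the pads) lies 19 mm behind it; z points along the fingers, y is the line along which they close (so a half turn about z gives the same grasp; the last joint's range is limited). The gripper opens to 85 mm and grips with 20 to 120 N. Pads are 22 mm wide; open, the fingers measure 114 mm over their backs; the gripper's body (76 mm by 85 mm) begins 54 mm behind the grasp point. The pads swing forward as they close: fully open they stand 13 mm farther back than shut.
Start: joints at [-65.632, 29.078, -13.613, 85.955, 7.202, 65.827, -8.869], TCP at [0.197, 0.593, 0.231] pointing down, gripper open.
Joint ranges: [-176.47, 176.47], [-13.61, 117.27], [-81.72, 77.17], [0.22, 143.17], [-87.28, 267.28], [10, 112.55], [-165.47, 165.47]. Speed limits (degrees/s): [136.94, 136.94, 180, 180, 180, 180, 180].

## Interface

Orientations are given as [roll, pitch, yaw] about the fixed x, y, z axes, in that order (R = Rz(yaw) Ry(pitch) Rx(roll)).
In Python, from plant import * gives the robot as it stands.
- The arm moves only by the shell command python3 -m handwheel 'ROWS' [OPENING]. ROWS is JSON, a list of rows, each an object with "delta_pos": the shift along the tool's x, y, z in cm, a list of three; "twist": the turn, a rotation vector about the tool's x, y, z in rad, a list of three. In form: [{"delta_pos": [tx, ty, tz], "twist": [ax, ay, az]}, ...]. A call has 1 to 5 rows; each row is the pose to reach, as a shift and turn from the pose commanded when the call began, along the tool's axes at that moment; what a row does not reach only later rows make up. A row lasts 1/12 s, in which the tool goes at most 41.7 mm and 7.16 degrees, less where a joint would pass 70% of its speed; a pose out of reach is approached as far as the arm can. A call with a gripper value outside its range is refused whole. OPENING is the opening, from 0 (shut) to 1 (fully open), set as the call begins (- or left out, the last holds). The fingers move at their own pace and stop on an object; the grip force is fixed at half the most. Time passes only in rows, so rows that repeat a pose let the fingers close. It gives the time, the measured TCP pose, the force, the opening and the grip force at its end, in the units of the state.
- state(): the state, without advancing time (a new reading comes with each control period).
- snapshot(name): name is "scene" or "top" or "wrist"; returns a dict with "pixels" (420x560x3 uint8, red, green, blue), "intrinsics" (3x3 intrinsics, pixels), "R" (3x3) and "t" (3): a world point X has camera coordinates R X + t. Camera axes: x right, y down, z forward; pixel columns grow to the right and rows downward; lengths in m; the calibration is good to about 2 mm. A picture is of the moment at which its call begins. There is no depth.
- job_done(): hands the job in; it is judged then, once.
The state is a dict: "clock": time; "joint_pos": joint angles; "qd": joint speeds; "effort": joint torques, N m; "tool_pos": TCP position; "tcp_rot": TCP orientation; "force": force on the tool from outside, world axes, zero at the start; "wrist_torque": the same for the moment, N m; "gripper_width": opening from 0.0 (shut) to 1.0 (fully open); "grip_force": force on a finger pad.
Only numpy, scipy, OpenCV 4.12 (cv2) and the standard library are available. Lean on these libraries where they do the work, as an engineer would, in place of code of your own. Each camera call takes 0.05 s, during which the arm holds its last target. There are 200 camera calls.

## Working session

There is one attempt and no reset: what is moved stays moved. The work goes in short steps, Python scripts to look and compute and a shell command to move; the robot and the scene stay as the last step left them, time stands still between calls to the robot, and variables do not carry over. Pictures are saved under pics/ and viewed, at most 10 in all, crops included, and the job is handed in when it is done.

```bash
mkdir -p pics
python3 - <<'E'
from plant import *
import cv2,pickle
for n in("scene","top"):
    s=snapshot(n); pickle.dump(s,open(n+".pkl","wb")); cv2.imwrite(f"pics/{n}0.png",s["pixels"][:,:,::-1])
print(state())
E
```

```text
{'clock': 0.1, 'joint_pos': array([-65.6332849 ,  29.12038708, -13.60812636,  86.00430338,
         7.19997247,  65.82507563,  -8.86908832]), 'qd': array([ 0.06250203, -0.09274638,  0.08244689, -0.10352951,  0.1272364 ,
        0.04871767,  0.0365696 ]), 'effort': array([-4.14121459e-03, -6.21827459e+01, -2.19447814e+00, -2.50206184e+01,
        1.24713822e-02,  7.84366712e-03,  2.61060208e-06]), 'tool_pos': array([0.19640068, 0.59286272, 0.23051138]), 'tcp_rot': array([-1.79908633e+02,  3.35977649e-04,  1.61677015e+02]), 'force': array([ 0.73409085, -0.53942096, -0.60240599]), 'wrist_torque': array([ 0.02396423,  0.03348931, -0.01796514]), 'grip_force': 0.0, 'gripper_width': 0.9959008658224162}
```

View pics/scene0.png

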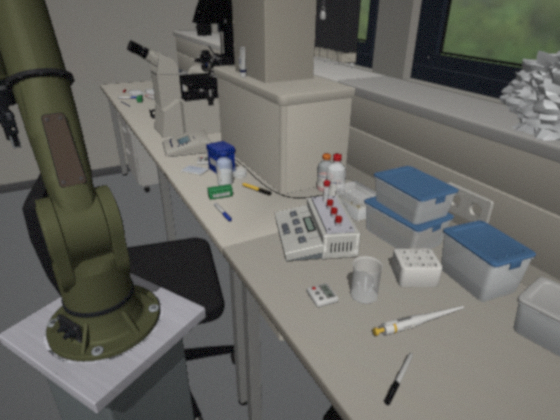

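View pics/top0.png

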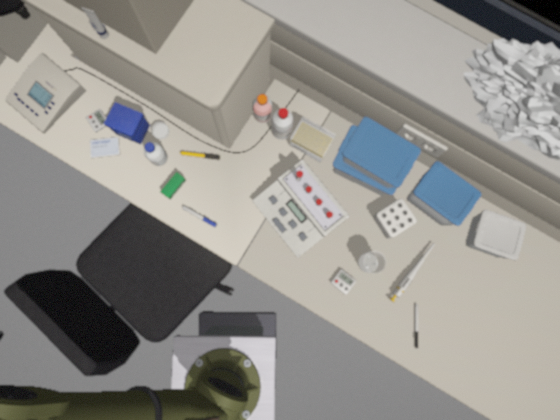

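The tall tube looks like the far-left well: top (298,175), scene (326,185), with the key panel facing the robot. I'll enlarge both views for precise pixels.

Run:
```python
import cv2,pickle,numpy as np
t=pickle.load(open("top.pkl","rb"));s=pickle.load(open("scene.pkl","rb"))
for d in(t,s): print(np.round(d["intrinsics"],1).tolist(),np.round(d["R"],3).tolist(),np.round(d["t"],3).tolist())
a=cv2.resize(t["pixels"][150:270,245:355],None,fx=5,fy=5,interpolation=3)[:,:,::-1][:600,:400+150]
b=cv2.resize(s["pixels"][170:270,270:364],None,fx=6,fy=6,interpolation=3)[:,:,::-1]
cv2.imwrite("pics/a.png",a);cv2.imwrite("pics/b.png",b)
```

```text
[[432.8, 0.0, 277.0], [0.0, 432.8, 203.2], [0.0, 0.0, 1.0]] [[0.015, -1.0, 0.027], [-0.987, -0.019, -0.16], [0.161, -0.025, -0.987]] [-0.169, 0.563, 1.335]
[[413.3, 0.0, 283.5], [0.0, 413.3, 210.4], [0.0, 0.0, 1.0]] [[0.519, -0.855, 0.011], [-0.398, -0.253, -0.882], [0.756, 0.453, -0.472]] [-0.399, 0.244, 0.922]
```

View pics/a.png

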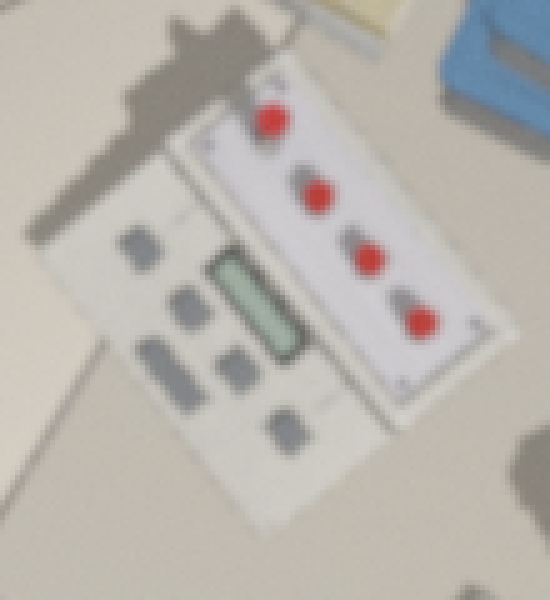

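View pics/b.png

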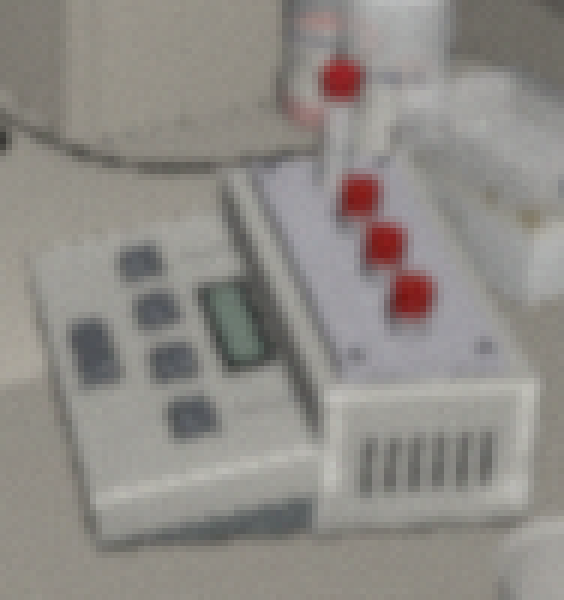

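Top crop: tall cap at (272,121), short caps (318,197), (369,259), (422,323). Keys 1–4 at (140,249), (190,308), (239,370), (289,432), and stop at (171,375). In the scene crop the raised cap is at (342,78), key 1 at (141,262) and stop at (95,352). The tall tube is in well 1.

```bash
cat > tri.py <<'E'
import cv2,pickle,numpy as np
from plant import *
def P(d): return d["intrinsics"]@np.c_[d["R"],d["t"]]
def tri(d1,p1,d2,p2):
    X=cv2.triangulatePoints(P(d1),P(d2),np.array(p1,float).reshape(2,-1),np.array(p2,float).reshape(2,-1)); return X[:3,0]/X[3,0]
def proj(d,X):
    q=P(d)@np.r_[X,1]; return q[:2]/q[2]
E
python3 - <<'E'
from tri import *
from scipy.optimize import least_squares
t=pickle.load(open("top.pkl","rb"));s=pickle.load(open("scene.pkl","rb"))
A=dict(tall=(272,121),s2=(318,197),s3=(369,259),s4=(422,323),k1=(140,249),k2=(190,308),k3=(239,370),k4=(289,432),stop=(171,375))
B=dict(tall=(342,78),s2=(360,195),s3=(385,245),s4=(411,297),k1=(141,262),k2=(156,309),k3=(173,360),k4=(192,416),stop=(95,352))
a=lambda n:(np.array(A[n])+.5)/5-.5+[245,150]
b=lambda n:(np.array(B[n])+.5)/6-.5+[270,170]
for n in A: print(n,np.round(tri(t,a(n),s,b(n)),4))
M=dict(tall=(39,75,146),s2=(39,25,106),s3=(39,-25,106),s4=(39,-75,106),k1=(-60,75,50),k2=(-60,25,50),k3=(-60,-25,50),k4=(-60,-75,50),stop=(-95,0,44))
def W(p,n):
    m=np.array(M[n])/1e3;c,q=np.cos(p[2]),np.sin(p[2]); return np.array([p[0]+c*m[0]-q*m[1],p[1]+q*m[0]+c*m[1],m[2]])
f=lambda p:np.concatenate([np.r_[proj(t,W(p,n))-a(n),proj(s,W(p,n))-b(n)] for n in M])
r=least_squares(f,[.55,.35,-.6]);print(r.x,np.degrees(r.x[2]),np.abs(r.fun).max())
for n in("tall","s2","k1","stop"):print(n,W(r.x,n))
print(state()["tool_pos"])
E
```

```text
tall [ 0.6418 -0.2238  0.1447]
s2 [ 0.6036 -0.2553  0.1043]
s3 [ 0.5656 -0.2869  0.1028]
s4 [ 0.5261 -0.319   0.1031]
k1 [ 0.579  -0.1469  0.0466]
k2 [ 0.5409 -0.1787  0.047 ]
k3 [ 0.5017 -0.2104  0.0475]
k4 [ 0.4628 -0.2424  0.0474]
stop [ 0.4989 -0.1679  0.0399]
[ 0.558241   -0.24162639 -0.88071504] -50.461254676798866 0.9584985278614511
tall [ 0.64090796 -0.22395797  0.146     ]
s2 [ 0.60234825 -0.25578797  0.106     ]
k1 [ 0.57788458 -0.14760974  0.05      ]
stop [ 0.49776401 -0.16836293  0.044     ]
[0.19640068 0.59286272 0.23051138]
```

```bash
cat > go.py <<'E'
import sys,numpy as np
from scipy.spatial.transform import Rotation as R
from plant import *
def to(p,rpy):
    s=state();A=R.from_euler('xyz',s["tcp_rot"],degrees=True);B=R.from_euler('xyz',rpy,degrees=True)
    print("cm",np.round(100*A.inv().apply(np.array(p)-s["tool_pos"]),2),"rotvec",np.round((A.inv()*B).as_rotvec(),3),"| t",round(s["clock"],2),s["tool_pos"].round(4),s["tcp_rot"].round(1),"q",s["joint_pos"].round(0),"F",s["force"].round(1),"w",round(s["gripper_width"],3),"g",round(s["grip_force"],1))
if __name__=="__main__":
    v=list(map(float,sys.argv[1:])); to(v[:3],v[3:] or [180,0,39.54])
E
python3 go.py .579 -.147 .2
```

```text
cm [-59.58 -58.2    3.14] rotvec [-1.000e-03  2.000e-03  2.132e+00] | t 0.1 [0.1964 0.5929 0.2305] [-179.9    0.   161.7] q [-66.  29. -14.  86.   7.  66.  -9.] F [ 0.7 -0.5 -0.6] w 0.996 g 0.0
```

```bash
python3 -m handwheel '[{"delta_pos":[-2.8,-2.7,0],"twist":[0,0,0.1]},{"delta_pos":[-5.6,-5.4,0],"twist":[0,0,0.2]},{"delta_pos":[-8.4,-8.1,0],"twist":[0,0,0.3]},{"delta_pos":[-11.2,-10.8,0],"twist":[0,0,0.4]},{"delta_pos":[-14,-13.5,0],"twist":[0,0,0.5]}]' 0; python3 go.py .579 -.147 .2
```

```text
clock: 0.52
tool_pos: [0.2874, 0.4192, 0.231]
tcp_rot: [-180.0, 0.0, 132.7]
force: [1.3, 0.5, 0.6]
gripper_width: 0.296
grip_force: 0.0
cm [-61.37 -17.01   3.11] rotvec [-0.000e+00  1.000e-03  1.627e+00] | t 0.52 [0.2874 0.4192 0.231 ] [-180.     0.   132.7] q [-54.  19.  -5. 103.   2.  58. -18.] F [1.3 0.5 0.6] w 0.296 g 0.0
```

Tracks well. Continue.

```bash
python3 -m handwheel '[{"delta_pos":[-3.8,-1.1,0],"twist":[0,0,0.1]},{"delta_pos":[-7.6,-2.2,0],"twist":[0,0,0.2]},{"delta_pos":[-11.4,-3.3,0],"twist":[0,0,0.3]},{"delta_pos":[-15.2,-4.4,0],"twist":[0,0,0.4]},{"delta_pos":[-19,-5.5,0],"twist":[0,0,0.5]}]'; python3 go.py .579 -.147 .2
```

```text
clock: 0.93
tool_pos: [0.3767, 0.2428, 0.2313]
tcp_rot: [-180.0, -0.0, 104.1]
force: [1.2, -0.3, 0.0]
gripper_width: 0.0
grip_force: 0.0
cm [-42.73  10.13   3.12] rotvec [-0.     0.     1.127] | t 0.93 [0.3767 0.2428 0.2313] [-180.    -0.   104.1] q [-40.  13.   5. 111.  -1.  56. -20.] F [ 1.2 -0.3  0. ] w 0.0 g 0.0
```

```bash
python3 -m handwheel '[{"delta_pos":[-3.9,0.9,0],"twist":[0,0,0.1]},{"delta_pos":[-7.8,1.8,0],"twist":[0,0,0.2]},{"delta_pos":[-11.7,2.7,0],"twist":[0,0,0.3]},{"delta_pos":[-15.6,3.6,0],"twist":[0,0,0.4]},{"delta_pos":[-19.5,4.5,0],"twist":[0,0,0.5]}]'; python3 go.py .579 -.147 .2
```

```text
clock: 1.35
tool_pos: [0.4687, 0.0651, 0.2313]
tcp_rot: [-180.0, -0.0, 75.5]
force: [1.8, 1.8, 0.0]
gripper_width: 0.003
grip_force: 0.0
cm [-17.76  16.     3.13] rotvec [-0.     0.     0.627] | t 1.35 [0.4687 0.0651 0.2313] [-180.    -0.    75.5] q [-23.  16.  16. 108.  -5.  57. -19.] F [1.8 1.8 0. ] w 0.003 g 0.0
```

```bash
python3 -m handwheel '[{"delta_pos":[-2.8,2.5,0],"twist":[0,0,0.1]},{"delta_pos":[-5.6,5.0,0],"twist":[0,0,0.2]},{"delta_pos":[-8.4,7.5,0],"twist":[0,0,0.3]},{"delta_pos":[-11.2,10,0],"twist":[0,0,0.4]},{"delta_pos":[-14,12.5,0],"twist":[0,0,0.5]}]'; python3 go.py .579 -.147 .2
```

```text
clock: 1.77
tool_pos: [0.5554, -0.1011, 0.2311]
tcp_rot: [-180.0, 0.0, 46.8]
force: [0.1, 0.8, -0.3]
gripper_width: 0.003
grip_force: 0.0
cm [-1.73  4.86  3.1 ] rotvec [-0.     0.     0.127] | t 1.77 [ 0.5554 -0.1011  0.2311] [-180.     0.    46.8] q [ -9.  25.  25.  96. -12.  62. -23.] F [ 0.1  0.8 -0.3] w 0.003 g 0.0
```

```bash
python3 -m handwheel '[{"delta_pos":[-0.9,2.5,1],"twist":[0,0,0.06]},{"delta_pos":[-1.73,4.86,3.1],"twist":[0,0,0.127]},{"delta_pos":[-1.73,4.86,6.5],"twist":[0,0,0.127]},{"delta_pos":[-1.73,4.86,10],"twist":[0,0,0.127]},{"delta_pos":[-1.73,4.86,13],"twist":[0,0,0.127]}]'; python3 go.py .579 -.147 .05
python3 - <<'E'
from tri import *
s=snapshot("wrist");pickle.dump(s,open("w1.pkl","wb"));cv2.imwrite("pics/w1.png",s["pixels"][:,:,::-1])
for n,X in dict(k1=(.579,-.147,.049),stop=(.499,-.168,.043),tall=(.641,-.224,.15),tcp=state()["tool_pos"]).items():print(n,proj(s,np.array(X)).round())
E
```

```text
clock: 2.18
tool_pos: [0.5782, -0.1455, 0.0989]
tcp_rot: [-179.9, 0.1, 39.8]
force: [-0.1, 0.3, -0.9]
gripper_width: -0.002
grip_force: 0.0
cm [-0.02  0.17  4.89] rotvec [-0.001  0.001  0.004] | t 2.18 [ 0.5782 -0.1455  0.0989] [-1.799e+02  1.000e-01  3.980e+01] q [ -3.  36.  23. 100. -18.  48. -21.] F [-0.1  0.3 -0.9] w -0.002 g 0.0
k1 [286. 227.]
stop [238. 320.]
tall [577. 334.]
tcp [278. 259.]
```

View pics/w1.png

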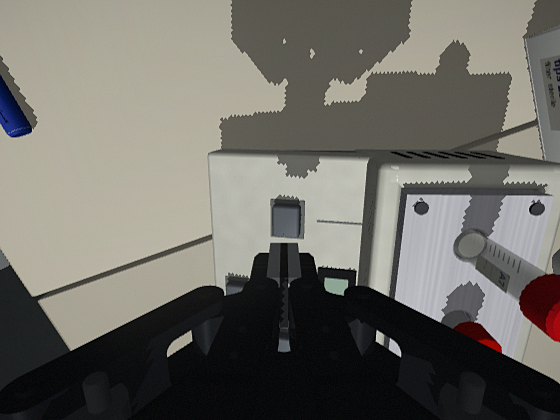

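Wrist view: key 1 at (287,218), finger tips just below at (285,250), tall tube rising from well mouth near (472,246) with its cap at (545,305). It matches predictions to about 5 mm, so the key is under the finger line. Descend gently.

```bash
python3 -m handwheel '[{"delta_pos":[-0.2,0.1,1.5],"twist":[0,0,0.004]},{"delta_pos":[-0.3,0.1,3],"twist":[0,0,0.004]},{"delta_pos":[-0.3,0.1,4],"twist":[0,0,0.004]},{"delta_pos":[-0.3,0.1,4.5],"twist":[0,0,0.004]},{"delta_pos":[-0.3,0.1,4.7],"twist":[0,0,0.004]}]'; python3 go.py .579 -.147 .05
python3 - <<'E'
from tri import *
s=pickle.load(open("w1.pkl","rb"))
o=np.array([.5582,-.2416]);a=-np.radians(50.46);c,q=np.cos(a),np.sin(a)
W=lambda x,y,z:np.r_[o+[c*x-q*y,q*x+c*y],z]
for m in((.039,.075,.085),(-.012,.118,.05),(-.115,.118,.032),(.039,.025,.11)):print(m,proj(s,W(*m)).round())
E
```

```text
clock: 2.65
tool_pos: [0.5771, -0.1477, 0.054]
tcp_rot: [-180.0, 0.0, 39.6]
force: [0.4, -0.5, -0.6]
gripper_width: 0.001
grip_force: 0.0
cm [0.19 0.07 0.4 ] rotvec [-0.001  0.     0.001] | t 2.65 [ 0.5771 -0.1477  0.054 ] [-180.     0.    39.6] q [ -1.  39.  22. 103. -20.  42. -19.] F [ 0.4 -0.5 -0.6] w 0.001 g 0.0
(0.039, 0.075, 0.085) [469. 253.]
(-0.012, 0.118, 0.05) [365. 164.]
(-0.115, 0.118, 0.032) [204. 159.]
(0.039, 0.025, 0.11) [480. 364.]
```

```bash
for i in 1 2; do :; done; python3 -m handwheel '[{"delta_pos":[0,0,0.2],"twist":[0,0,0]},{"delta_pos":[0,0,0.4],"twist":[0,0,0]},{"delta_pos":[0,0,0.4],"twist":[0,0,0]},{"delta_pos":[0,0,0.4],"twist":[0,0,0]}]'; python3 -m handwheel '[{"delta_pos":[0,0,0.1],"twist":[0,0,0]},{"delta_pos":[0,0,0.2],"twist":[0,0,0]},{"delta_pos":[0,0,0.2],"twist":[0,0,0]}]'
```

```text
clock: 2.98
tool_pos: [0.5778, -0.1481, 0.0511]
tcp_rot: [179.9, -0.1, 39.6]
force: [0.0, -0.5, 1.8]
gripper_width: 0.001
grip_force: 0.9
clock: 3.23
tool_pos: [0.578, -0.1484, 0.0487]
tcp_rot: [179.9, -0.0, 39.6]
force: [1.0, -0.9, 3.6]
gripper_width: 0.003
grip_force: 1.7
```

```bash
python3 -m handwheel '[{"delta_pos":[0,0,0.1],"twist":[0,0,0]},{"delta_pos":[0,0,0.2],"twist":[0,0,0]},{"delta_pos":[0,0,0.2],"twist":[0,0,0]},{"delta_pos":[0,0,0.2],"twist":[0,0,0]}]'
```

```text
clock: 3.57
tool_pos: [0.5781, -0.1485, 0.0474]
tcp_rot: [179.9, -0.1, 39.6]
force: [-0.4, -1.4, 11.4]
gripper_width: 0.001
grip_force: 5.3
```

Key 1 bottomed (11 N). Lift and compute the move to the stop key.

```bash
python3 -m handwheel '[{"delta_pos":[0,0,-1],"twist":[0,0,0]},{"delta_pos":[0,0,-2.5],"twist":[0,0,0]},{"delta_pos":[0,0,-3.5],"twist":[0,0,0]},{"delta_pos":[0,0,-3.5],"twist":[0,0,0]}]'; python3 go.py .4985 -.168 .052
```

```text
clock: 3.9
tool_pos: [0.5778, -0.1482, 0.0832]
tcp_rot: [179.9, -0.1, 39.6]
force: [-0.0, -0.7, 0.3]
gripper_width: -0.001
grip_force: 0.0
cm [-7.38 -3.53  3.1 ] rotvec [ 0.002 -0.001  0.001] | t 3.9 [ 0.5778 -0.1482  0.0832] [ 1.799e+02 -1.000e-01  3.960e+01] q [ -2.  37.  23. 101. -19.  45. -20.] F [-0.  -0.7  0.3] w -0.001 g 0.0
```

```bash
python3 -m handwheel '[{"delta_pos":[-3,-1.5,0],"twist":[0,0,0]},{"delta_pos":[-6,-3,0],"twist":[0,0,0]},{"delta_pos":[-7.4,-3.7,0],"twist":[0,0,0]},{"delta_pos":[-7.4,-3.7,1.5],"twist":[0,0,0]},{"delta_pos":[-7.4,-3.7,3.1],"twist":[0,0,0]}]';  python3 -m handwheel '[{"delta_pos":[0,0,0.3],"twist":[0,0,0]},{"delta_pos":[0,0,0.6],"twist":[0,0,0]},{"delta_pos":[0,0,0.6],"twist":[0,0,0]},{"delta_pos":[0,0,0.6],"twist":[0,0,0]}]'; python3 -m handwheel '[{"delta_pos":[0,0,0.1],"twist":[0,0,0]},{"delta_pos":[0,0,0.2],"twist":[0,0,0]},{"delta_pos":[0,0,0.2],"twist":[0,0,0]}]'
```

```text
clock: 4.32
tool_pos: [0.4957, -0.167, 0.0506]
tcp_rot: [180.0, -0.0, 39.5]
force: [1.1, 0.4, -1.0]
gripper_width: -0.001
grip_force: 0.0
clock: 4.65
tool_pos: [0.4964, -0.1664, 0.0444]
tcp_rot: [-180.0, 0.0, 39.6]
force: [-1.9, 0.6, 1.6]
gripper_width: -0.004
grip_force: 0.7
clock: 4.9
tool_pos: [0.497, -0.1668, 0.0426]
tcp_rot: [179.9, -0.0, 39.6]
force: [-0.3, 0.8, 2.6]
gripper_width: 0.001
grip_force: 1.4
```

```bash
python3 -m handwheel '[{"delta_pos":[0,0,0.1],"twist":[0,0,0]},{"delta_pos":[0,0,0.2],"twist":[0,0,0]},{"delta_pos":[0,0,0.2],"twist":[0,0,0]}]'; python3 -m handwheel '[{"delta_pos":[0,0,0.1],"twist":[0,0,0]},{"delta_pos":[0,0,0.1],"twist":[0,0,0]},{"delta_pos":[0,0,0.1],"twist":[0,0,0]}]'
```

```text
clock: 5.15
tool_pos: [0.4972, -0.167, 0.0406]
tcp_rot: [179.9, -0.0, 39.6]
force: [-0.5, -0.9, 5.6]
gripper_width: -0.005
grip_force: 2.6
clock: 5.4
tool_pos: [0.4973, -0.1671, 0.0403]
tcp_rot: [179.9, -0.1, 39.6]
force: [-2.8, 1.0, 12.6]
gripper_width: 0.003
grip_force: 6.3
```

Stop key bottomed. Lift straight up, then go above the tube.

```bash
python3 -m handwheel '[{"delta_pos":[0,0,-4],"twist":[0,0,0]},{"delta_pos":[0,0,-8],"twist":[0,0,0]},{"delta_pos":[0,0,-12],"twist":[0,0,0]},{"delta_pos":[0,0,-16],"twist":[0,0,0]},{"delta_pos":[0,0,-19],"twist":[0,0,0]}]';python3 go.py .6413 -.2239 .23
python3 - <<'E'
from tri import *
s=snapshot("wrist");pickle.dump(s,open("w2.pkl","wb"));cv2.imwrite("pics/w2.png",s["pixels"][:,:,::-1])
E
```

```text
clock: 5.82
tool_pos: [0.4971, -0.167, 0.2325]
tcp_rot: [179.9, -0.1, 39.6]
force: [0.7, -0.7, 0.6]
gripper_width: -0.0
grip_force: 0.0
cm [ 7.49 13.57  0.3 ] rotvec [ 0.002 -0.001  0.   ] | t 5.82 [ 0.4971 -0.167   0.2325] [ 1.799e+02 -1.000e-01  3.960e+01] q [ -4.  22.  28. 101. -12.  60. -22.] F [ 0.7 -0.7  0.6] w -0.0 g 0.0
```

View pics/w2.png

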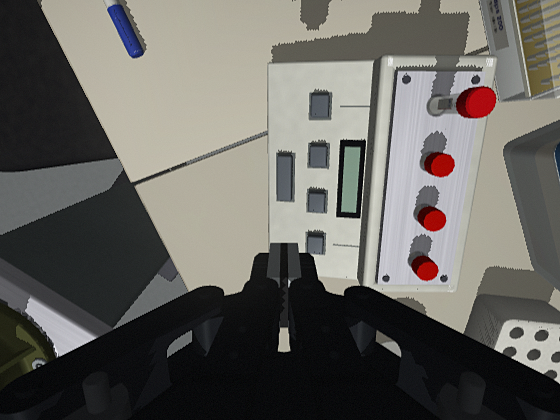

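Caps are visible at (480,102) tall, then (440,165), (432,219) and (427,268) short; keys are all up. Move above the tube, opening the gripper, and take a second wrist view for triangulation.

```bash
python3 -m handwheel '[{"delta_pos":[1.9,3.4,0],"twist":[0,0,0]},{"delta_pos":[3.8,6.8,0],"twist":[0,0,0]},{"delta_pos":[5.6,10.2,0],"twist":[0,0,0]},{"delta_pos":[7.5,13.6,0],"twist":[0,0,0]},{"delta_pos":[7.5,13.6,0.3],"twist":[0,0,0]}]' 1;python3 go.py .6413 -.2239 .097
python3 - <<'E'
from tri import *
s=snapshot("wrist");pickle.dump(s,open("w3.pkl","wb"));cv2.imwrite("pics/w3.png",s["pixels"][:,:,::-1])
w=pickle.load(open("w2.pkl","rb"))
for d in(w,s):print(proj(d,np.array([.6413,-.2239,.15])),proj(d,np.array([.6413,-.2239,.085])))
def mask(d):
    h=cv2.cvtColor(d["pixels"],cv2.COLOR_RGB2HSV);m=((h[...,0]<8)|(h[...,0]>172))&(h[...,1]>150)&(h[...,2]>70)
    return cv2.connectedComponentsWithStats(m.astype('uint8'))
for d in(w,s):
    n,l,st,c=mask(d)
    for i in range(1,n):
        if st[i,4]>60:print(st[i],c[i].round(1))
E
```

```text
clock: 6.28
tool_pos: [0.6468, -0.2251, 0.2241]
tcp_rot: [179.8, -0.0, 39.7]
force: [-1.8, 0.7, -0.3]
gripper_width: 0.709
grip_force: 0.0
cm [-0.35 -0.48 12.71] rotvec [ 0.003 -0.     0.002] | t 6.28 [ 0.6468 -0.2251  0.2241] [179.8  -0.   39.7] q [  3.  37.  26.  77. -16.  70. -20.] F [-1.8  0.7 -0.3] w 0.709 g 0.0
[480.43794812 108.18498385] [435.94217596 109.90343465]
[277.36782181 220.10928983] [278.50875229 197.59394228]
[457  86  39  32 844] [478.3 102.7]
[425 154  30  23 456] [441.3 165.3]
[419 210  27  21 378] [434.1 220.2]
[417 261  21  20 322] [427.1 270.5]
[264 200  29  28 608] [278.1 213.1]
[268 243  23  21 360] [278.6 253.1]
[268 293  22  19 317] [278.5 302.2]
[269 338  20  14 213] [278.7 345.3]
```

View pics/w3.png

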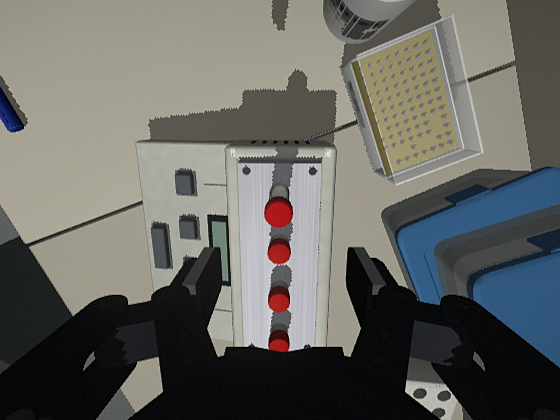

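Tube cap at (278,212) sits on the centre line between the open fingers (≈215 and 350); predicted (277,220), the same ~7 px bias seen on everything. Settle and check by triangulating.

```bash
python3 -m handwheel '[{"delta_pos":[0,0,0],"twist":[0,0,0]},{"delta_pos":[0,0,0],"twist":[0,0,0]},{"delta_pos":[0,0,0],"twist":[0,0,0]}]' 1;python3 go.py .6413 -.2239 .097
python3 - <<'E'
from tri import *
a,b=[pickle.load(open(f"w{i}.pkl","rb")) for i in(2,3)]
print("cap top",tri(a,(480,102),b,(278.5,212)))
E
```

```text
clock: 6.58
tool_pos: [0.6402, -0.2234, 0.2268]
tcp_rot: [-180.0, -0.0, 39.6]
force: [0.7, 0.9, -0.2]
gripper_width: 1.0
grip_force: 0.0
cm [ 0.05  0.11 12.98] rotvec [-0. -0.  0.] | t 6.58 [ 0.6402 -0.2234  0.2268] [-180.    -0.    39.6] q [  3.  36.  26.  78. -16.  70. -20.] F [ 0.7  0.9 -0.2] w 1.0 g 0.0
cap top [ 0.64548272 -0.22175244  0.14618872]
```

```bash
python3 -m handwheel '[{"delta_pos":[0.2,0.1,3],"twist":[0,0,0]},{"delta_pos":[0.2,0.1,6],"twist":[0,0,0]},{"delta_pos":[0.2,0.1,9],"twist":[0,0,0]},{"delta_pos":[0.2,0.1,11.5],"twist":[0,0,0]},{"delta_pos":[0.2,0.1,13],"twist":[0,0,0]}]' 1; python3 -m handwheel '[{"delta_pos":[0,0,0],"twist":[0,0,0]},{"delta_pos":[0,0,0],"twist":[0,0,0]}]'; python3 -m handwheel '[{"delta_pos":[0,0,0],"twist":[0,0,0]},{"delta_pos":[0,0,0],"twist":[0,0,0]},{"delta_pos":[0,0,0],"twist":[0,0,0]},{"delta_pos":[0,0,0],"twist":[0,0,0]},{"delta_pos":[0,0,0],"twist":[0,0,0]}]' 0;python3 -m handwheel '[{"delta_pos":[0,0,0],"twist":[0,0,0]},{"delta_pos":[0,0,0],"twist":[0,0,0]},{"delta_pos":[0,0,0],"twist":[0,0,0]},{"delta_pos":[0,0,0],"twist":[0,0,0]},{"delta_pos":[0,0,0],"twist":[0,0,0]}]' 0
```

```text
clock: 7.0
tool_pos: [0.6415, -0.2218, 0.0943]
tcp_rot: [-179.8, 0.1, 39.6]
force: [0.2, 0.5, 0.1]
gripper_width: 1.001
grip_force: 0.0
clock: 7.17
tool_pos: [0.6427, -0.2227, 0.0968]
tcp_rot: [-180.0, 0.0, 39.6]
force: [0.4, -0.8, 0.8]
gripper_width: 1.004
grip_force: 0.0
clock: 7.58
tool_pos: [0.6435, -0.2232, 0.097]
tcp_rot: [180.0, -0.0, 39.6]
force: [-0.7, 1.7, -0.2]
gripper_width: 0.301
grip_force: 0.0
clock: 8.0
tool_pos: [0.6436, -0.2233, 0.0968]
tcp_rot: [180.0, -0.0, 39.6]
force: [-1.4, 0.5, 4.7]
gripper_width: 0.189
grip_force: 58.2
```

Gripped the 16 mm body (0.189×85 = 16.1 mm, 58 N). Draw straight up.

```bash
python3 -m handwheel '[{"delta_pos":[0,0,-0.5],"twist":[0,0,0]},{"delta_pos":[0,0,-1.5],"twist":[0,0,0]},{"delta_pos":[0,0,-3],"twist":[0,0,0]},{"delta_pos":[0,0,-5],"twist":[0,0,0]},{"delta_pos":[0,0,-7],"twist":[0,0,0]}]';python3 -m handwheel '[{"delta_pos":[0,0,-2],"twist":[0,0,0]},{"delta_pos":[0,0,-4.5],"twist":[0,0,0]},{"delta_pos":[0,0,-7],"twist":[0,0,0]},{"delta_pos":[0,0,-9.5],"twist":[0,0,0]},{"delta_pos":[0,0,-12],"twist":[0,0,0]}]'; python3 -m handwheel '[{"delta_pos":[0,0,-2],"twist":[0,0,0]},{"delta_pos":[0,0,-4],"twist":[0,0,0]},{"delta_pos":[0,0,-5],"twist":[0,0,0]},{"delta_pos":[0,0,-5],"twist":[0,0,0]}]'; python3 go.py .55 -.18 .35
```

```text
clock: 8.42
tool_pos: [0.6428, -0.2231, 0.1671]
tcp_rot: [-180.0, 0.0, 39.6]
force: [0.9, -0.3, -0.3]
gripper_width: 0.189
grip_force: 58.5
clock: 8.83
tool_pos: [0.6428, -0.2232, 0.2882]
tcp_rot: [180.0, 0.0, 39.6]
force: [0.6, 0.3, -0.0]
gripper_width: 0.187
grip_force: 58.5
clock: 9.17
tool_pos: [0.6437, -0.2238, 0.3392]
tcp_rot: [179.8, -0.1, 39.6]
force: [-0.6, 0.1, 0.6]
gripper_width: 0.19
grip_force: 58.5
cm [-4.44 -9.34 -1.12] rotvec [ 0.004 -0.002  0.001] | t 9.17 [ 0.6437 -0.2238  0.3392] [ 1.798e+02 -1.000e-01  3.960e+01] q [  4.  33.  28.  65. -15.  85. -22.] F [-0.6  0.1  0.6] w 0.19 g 58.5
```

Out of the well, upright. Now lean it 45° outward (j6 has room that way).

```bash
python3 -m handwheel '[{"delta_pos":[-0.4,-0.7,0],"twist":[-0.06,0.04,0]},{"delta_pos":[-0.8,-1.4,0],"twist":[-0.14,0.09,0]},{"delta_pos":[-1.2,-2.0,0],"twist":[-0.22,0.13,0]},{"delta_pos":[-1.6,-2.7,0],"twist":[-0.30,0.18,0]},{"delta_pos":[-2.1,-3.4,0],"twist":[-0.38,0.23,0]}]';python3 -m handwheel '[{"delta_pos":[0,0,0],"twist":[-0.08,0.05,0]},{"delta_pos":[0,0,0],"twist":[-0.16,0.1,0]},{"delta_pos":[0,0,0],"twist":[-0.23,0.14,0]},{"delta_pos":[0,0,0],"twist":[-0.29,0.18,0]},{"delta_pos":[0,0,0],"twist":[-0.29,0.18,0]}]'; python3 -m handwheel '[{"delta_pos":[0,0,0],"twist":[0,0,0]},{"delta_pos":[0,0,0],"twist":[0,0,0]},{"delta_pos":[0,0,0],"twist":[0,0,0]},{"delta_pos":[0,0,0],"twist":[0,0,0]},{"delta_pos":[0,0,0],"twist":[0,0,0]}]'
python3 - <<'E'
from tri import *
from scipy.spatial.transform import Rotation as R
s=state();z=R.from_euler('xyz',s["tcp_rot"],degrees=True).as_matrix()[:,2]
foot=s["tool_pos"]+z*.06;print("tilt",np.degrees(np.arccos(-z[2])),"foot",foot,"qd",s["qd"].round(2))
d=snapshot("scene");cv2.imwrite("pics/s1.png",cv2.resize(d["pixels"][90:310,150:450],None,fx=2.5,fy=2.5)[:,:,::-1]);print(proj(d,foot))
E
```

```text
clock: 9.58
tool_pos: [0.6045, -0.2096, 0.3352]
tcp_rot: [157.7, -12.9, 42.2]
force: [-0.5, -0.3, -0.1]
gripper_width: 0.185
grip_force: 58.5
clock: 10.0
tool_pos: [0.6028, -0.2096, 0.334]
tcp_rot: [139.7, -21.6, 47.6]
force: [3.3, -4.9, 4.1]
gripper_width: 0.183
grip_force: 59.2
clock: 10.42
tool_pos: [0.606, -0.2108, 0.3368]
tcp_rot: [139.5, -21.6, 47.7]
force: [0.1, 0.3, -0.4]
gripper_width: 0.192
grip_force: 58.8
tilt 45.04448285803724 foot [ 0.64609975 -0.2246578   0.29445139] qd [ 0.03 -0.08  0.39  0.3  -1.12  0.11  0.9 ]
[329.87168838 133.9127426 ]
```

View pics/s1.png

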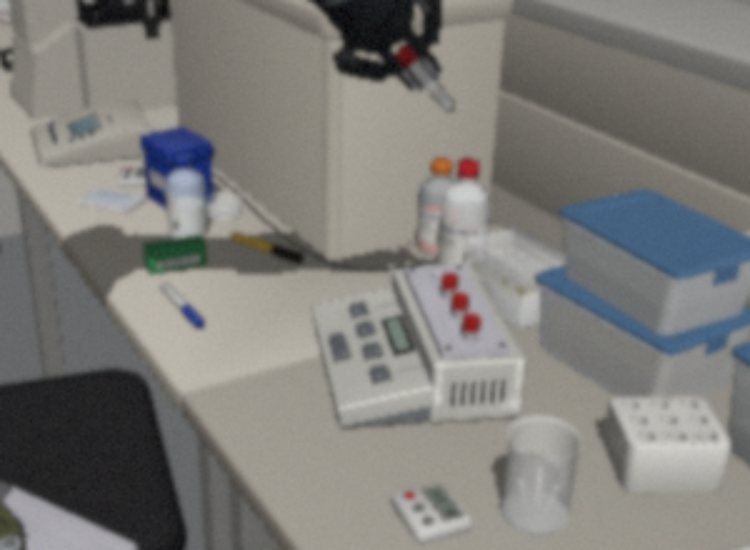

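The tube is held aslant at 45°: cap at crop (405,52), foot at (450,105), well clear of everything. The three short tubes are still in their wells at (450,282), (460,302) and (471,323), and the bystanders are unmoved. Hand in.

```bash
python3 -m handwheel '[{"delta_pos":[0,0,0],"twist":[0,0,0]},{"delta_pos":[0,0,0],"twist":[0,0,0]},{"delta_pos":[0,0,0],"twist":[0,0,0]}]'; python3 -c "
from plant import *
print(job_done())"
```

```text
clock: 10.72
tool_pos: [0.6054, -0.2105, 0.3365]
tcp_rot: [139.5, -21.6, 47.7]
force: [0.5, -0.5, -0.0]
gripper_width: 0.193
grip_force: 58.8
the job is handed in; nothing more can be done
None
```

I handed the job in at 10.7 s (no verdict was returned): key 1 and then the stop key were each pressed fully down, and the tall tube was drawn up out of well 1 and is held still at about 45°, cap end up, with its foot about 29 cm above the bench.

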